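# Set up the fold-down order desk: draw both supports, lower the flap

### The job

Set up the little wooden order desk on the counter for writing: pull both slide-out supports, left and right under the flap, all the way out to their stops while the flap is still up, then take the upright flap by its knob and lower it under control, finally pressing it down firmly but gently until it lies level and bears on both supports. The flap must never slam, nor come down before both supports are out. Leave the sachet, muffin, salt shaker and small cup where they stand, and let go of everything at the end.

Things in the scene. Friction and masses are not known exactly. Their poses are not given: they have to be found in the camera images.
- desk: small light-wood desk cabinet, fixed on the worktop, 150 mm deep, 272 mm wide, 199 mm high, with pigeonholes behind its front flap and a bell and a paper roll on its top. Origin on the worktop under the middle of its front face; +x into the desk, away from the robot, +y to its left as the robot sees it, +z up; supports slide out and flap folds down to its -x
- support_left (a joint): 0 = pushed in (bar end flush with the desk's front), grows as the left support comes out towards the robot, solid end stop at 0.090 m. Light-wood bar 20 mm wide, 23.5 mm tall, 135 mm long, under the flap, +100 mm off the desk's middle line, its top 60 mm above the worktop. Slides stiffly (about 3 N) and stays where it is left
- support_right (a joint): 0 = pushed in (bar end flush with the desk's front), grows as the right support comes out towards the robot, solid end stop at 0.090 m. Light-wood bar 20 mm wide, 23.5 mm tall, 135 mm long, under the flap, -100 mm off the desk's middle line, its top 60 mm above the worktop. Slides stiffly (about 3 N) and stays where it is left
- support_left_knob (a point): middle of the head of the left support's round steel knob: head 20 mm across and 15 mm long, its axis along the desk's x; this point lies 27.5 mm in front of the bar's end and 48 mm above the worktop; neck 11 mm across; the knob ends 37 mm in front of the bar. Best taken by tilted fingers closing sideways, since the upright flap stands above it
- support_right_knob (a point): the same on the right support
- flap (a joint): angle of the drop-front flap (wooden panel 244 mm wide, 125 mm from hinge line to free edge, 12 mm thick, 0.28 to 0.56 kg): 0 = upright and shut, grows as its top folds out towards the robot and down, 1.571 = level, where its outer face meets the tops of the drawn-out supports (without them it would go on down). A stiff friction hinge (0.45 N m) holds it at any angle, so it must be pushed all the way down (about 2 to 6 N near the free edge)
- flap_hinge (a point): point on the hinge line (along the desk's y), at the outer lower edge of the flap, on the desk's middle line, 60 mm above the worktop
- flap_knob (a point): middle of the head of the flap's round steel knob (same size as the others), on the outer face: 105 mm from the hinge line along the flap and 27.5 mm out from the outer face; the flap's free edge is 20.5 mm past it. With the flap level it points down. Site axes turn with the flap: at angle 0 they are the desk's axes; own -x is the knob's outward direction, own +z runs from hinge to free edge
- flap_inner (a point): point on the inner face of the flap, on its middle line, 100 mm from the hinge line: a place to press the flap down from above once it leans out. Same axes as flap_knob
- sugar_1: sugar sachet 64x31x9 mm lying on the worktop before the desk; leave alone
- muffin: muffin, 85 mm across and 73 mm high, right of the desk; leave alone
- salt_shaker: salt shaker, 44 mm across and 90 mm high, left of the desk; leave alone
- espresso_cup: small white cup with a handle, 60x87x56 mm; leave alone

How it is judged:
On the way, in this order (a step that is already met when the one before it is completed fails the run):
1. both supports drawn out to their stops (86 mm or more) while the flap is still up (under 0.5 rad) (value of joint each of support_left, support_right above 0.086 m and value of joint flap below 0.5 rad), for 0.2 s.
2. the flap, level, is pressed down on both supports (over 1 N on each) (contact force between flap and support_left above 1 N and contact force between flap and support_right above 1 N and value of joint flap above 1.53 rad), for 0.1 s.
At the end, for the whole second after the job is handed in: Both supports are out by 80 mm or more, the flap lies level on them (1.54 to 1.61 rad) and is at rest (value of joint each of support_left, support_right above 0.08 m and value of joint flap between 1.54 and 1.61 rad and velocity of joint flap between -0.05 and 0.05 rad/s); the robot touches nothing.
It fails at once if the flap comes down (over 0.6 rad) while a support is out less than 80 mm (value of joint flap above 0.6 rad and value of joint any of support_left, support_right below 0.08 m).
It fails at once if the flap slams (falls or is thrown faster than 2.5 rad/s) (velocity of joint flap above 2.5 rad/s).
It fails at once if the flap is forced down on a support with over 25 N (contact force between flap and support_left above 25 N or contact force between flap and support_right above 25 N).
It fails at once if a thing standing by is pushed more than 30 mm (distance of any of muffin, salt_shaker, espresso_cup, sugar_1 from where it was at the start of the episode above 0.03 m).
It also fails if it takes over 61 s, if anything falls off the work surface, if the arm or the gripper's body presses on something with over 40 N, if the wrist force passes 120 N, or if a joint passes its speed limit or range.

### The arm

A 6-joint arm with a two-finger parallel gripper is mounted at the origin on a cart in front of the work surface, level with it; the furniture and walls round the work are solid. World frame = base frame: x ahead of the robot, y to its left, z up, the work surface at z = 0. Lengths are in m, angles in rad, forces in N, time in s.
With the tool pointing down it reaches from about 0.25 to 0.8 m from the base axis. Payload 3.9 kg.
Tool frame: the origin (TCP) lies on the centre line of the jaws, within the pads' length; the fingertips stand 22 mm ahead of it and the grasp point (between the pads) lies 3 mm ahead of it (bot.nose_length is the distance from the TCP to the fingertips, in m); z points along the fingers, y is the line along which they close (so a half turn about z gives the same grasp; the last joint's range is limited). The gripper opens to 85 mm and grips with 20 to 120 N. Pads are 22 mm wide; open, the fingers measure 114 mm over their backs; the gripper's body (76 mm by 85 mm) begins 54 mm behind the grasp point. The pads swing forward as they close: fully open they stand 13 mm farther back than shut.
Start: joints at [-1.109, 0.26, -0.138, 1.173, 0, 1.571], TCP at [0.234, -0.47, 0.253] pointing down, gripper open.
Joint ranges: [-2.78, 2.78], [-0.83, 1.72], [-1.28, 1.37], [-1.9, 2.12], [-1.57, 1.48], [-3.14, 3.14]. Speed limits (rad/s): [2.57, 2.57, 3.14, 3.14, 3.14, 3.14].

### API

Orientations are given as a unit quaternion [x, y, z, w].
In Python, from plant import bot, eyes, order gives the robot as it stands.
- The arm moves only by the tool move_arm, never from a script. Its argument "series" is a list of rows, each an object with "translation": the shift along the tool's x, y, z in units of 25 mm (1.0 is 25 mm), a list of three; "turn": the turn about the tool's z in units of 6 degrees (1.0 is 6 degrees). In form: [{"translation": [tx, ty, tz], "turn": turn}, ...]. A call has 1 to 8 rows; each row shifts and turns the commanded pose from where the row before left it, along the tool's axes as they then stand; what a row does not reach is not made up. A row lasts 1/12 s, in which the tool goes at most 41.7 mm and 7.16 degrees, less where a joint would pass 70% of its speed; a pose out of reach is approached as far as the arm can. A call is refused whole if a number of a shift passes 1 or a number of a turn 1, either way. A call with a gripper value outside its range is refused whole. "hand" is the opening, from -1 (shut) to 1 (fully open), set as the call begins (left out, the last holds). The fingers move at their own pace and stop on an object; "force" is the grip in N (left out, the last holds). Time passes only in rows, so rows that do not move let the fingers close. It gives the time, the measured TCP pose, the force, the opening and the grip force at its end, in the units of the state.
- bot.sense(): the state, without advancing time (a new reading comes with each control period).
- eyes.capture(name): name is "scene" or "top"; returns the picture (384x512x3 uint8, red, green, blue); there is no depth.
- eyes.camera_params(name): a dict with "fx", "fy", "cx", "cy" (pixels), "k1" (the pictures are not rectified: a ray, as slopes to the right and down, at radius r is drawn at 1 + k1 r^2 times it, then the intrinsics apply), "cam_to_world" (4x4, takes a point from camera to world coordinates). Camera axes: x right, y up, looking along -z (the intrinsics and any distortion apply to the point x, -y, -z); pixel columns grow to the right and rows downward; lengths in m; the calibration is good to about 2 mm. A picture is of the moment at which its call begins. camera_params takes no time and is no camera call.
- order.job_done(): hands the job in; it is judged then, once.
The state is a dict: "clock": time; "joints": joint angles; "qvel": joint speeds; "effort": joint torques, N m; "tcp_pos": TCP position; "eef_rot": TCP orientation; "contact_force": force on the tool from outside, world axes, zero at the start; "wrist_torque": the same for the moment, N m; "gripper_width": finger opening in m; "grasp_force": force on a finger pad.
Only numpy, scipy, OpenCV 4.12 (cv2) and the standard library are available. Lean on these libraries where they do the work, as an engineer would, in place of code of your own. Each camera call takes 0.05 s, during which the arm holds its last target. There are 200 camera calls.

## Working session

There is one attempt and no reset: what is moved stays moved. The work goes in short steps, Python scripts to look and compute and a tool call to move; the robot and the scene stay as the last step left them, time stands still between calls to the robot, and variables do not carry over. Pictures are saved under pics/ and viewed, at most 13 in all, crops included, and the job is handed in when it is done.

Besides the shell and the picture viewer there is one more tool, called after "Request:" by a JSON object that holds its "fn" and its "kwargs", one argument or row to a line. move_arm: Moves the arm, as the interface text tells. Its arguments: {"type":"object","properties":{"series":{"type":"array","items":{"type":"object","properties":{"translation":{"type":"array","items":{"type":"number"}},"turn":{"type":"number"}}}},"hand":{"type":"number"},"force":{"type":"number"}},"required":["series"]}

```bash
mkdir -p pics
python3 - <<'E'
from plant import bot,eyes
import cv2,numpy as np
for n in("scene","top"):
    im=eyes.capture(n); cv2.imwrite(f"pics/{n}0.png",im[:,:,::-1]); p=eyes.camera_params(n); print(n,{k:np.round(v,4).tolist() for k,v in p.items()})
print(bot.sense())
E
```

```text
scene {'fx': 416.4161, 'fy': 416.4161, 'cx': 254.339, 'cy': 194.2025, 'k1': -0.1472, 'cam_to_world': [[0.5889, 0.6051, -0.5358, -0.0873], [-0.8082, 0.4506, -0.3793, -0.2787], [0.0119, 0.6564, 0.7543, 1.0852], [0.0, 0.0, 0.0, 1.0]]}
top {'fx': 381.1707, 'fy': 381.1707, 'cx': 256.446, 'cy': 188.1633, 'k1': 0.0396, 'cam_to_world': [[-0.3124, 0.7515, -0.581, -0.0413], [-0.9498, -0.2584, 0.1765, 0.3782], [-0.0175, 0.607, 0.7945, 0.9274], [0.0, 0.0, 0.0, 1.0]]}
{'clock': 0.1, 'joints': array([-1.10900671e+00,  2.60620691e-01, -1.39275577e-01,  1.17271217e+00,
       -7.01989591e-06,  1.57084082e+00]), 'qvel': array([-0.00049021, -0.00073987,  0.00602012, -0.00253256, -0.0008343 ,
        0.00166795]), 'effort': array([ 1.65518741e-03, -4.06508625e+01,  2.54527760e+01,  1.01421797e-02,
        1.53867268e-04, -2.45805893e-06]), 'tcp_pos': array([ 0.23364663, -0.46947663,  0.25253344]), 'eef_rot': array([ 9.73466699e-01,  2.28826931e-01, -2.10785658e-04, -8.81201181e-04]), 'contact_force': array([ 0.1867997 , -0.57483402, -0.51416271]), 'wrist_torque': array([ 0.04199887, -0.01839084,  0.07772339]), 'grasp_force': 0.0, 'gripper_width': 0.0858105272695166}
```

View pics/scene0.png

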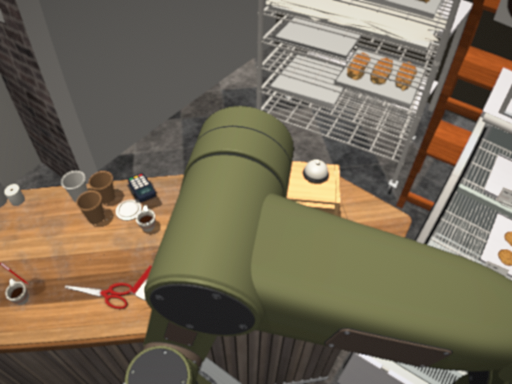

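View pics/top0.png

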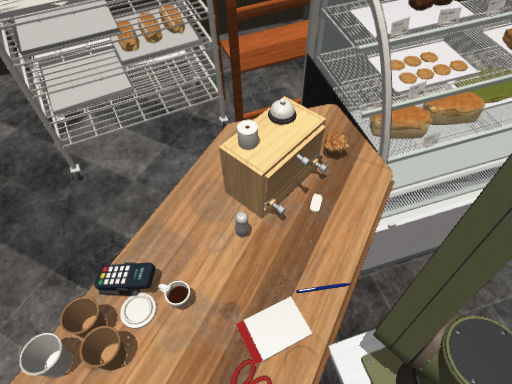

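The scene view is blocked by the arm. The top view shows the desk, with the left support knob near (277,208), the flap knob near (307,160) and the right support knob near (320,166). I'll zoom in there.

```bash
cat > h.py <<'E'
import numpy as np,cv2
from plant import bot,eyes
def ray(n,u,v):
    p=eyes.camera_params(n);K=np.array([[p['fx'],0,p['cx']],[0,p['fy'],p['cy']],[0,0,1]])
    a,b=cv2.undistortPoints(np.array([[[u,v]]],float),K,np.array([p['k1'],0,0,0.]))[0,0]
    T=np.array(p['cam_to_world']);return T[:3,3],T[:3,:3]@np.array([a,-b,-1])
def onz(n,u,v,z):
    o,d=ray(n,u,v);return o+d*(z-o[2])/d[2]
def pix(n,P):
    p=eyes.camera_params(n);T=np.array(p['cam_to_world']);c=T[:3,:3].T@(np.array(P)-T[:3,3])
    s=np.array([c[0],-c[1]])/-c[2];s=s*(1+p['k1']*(s@s));return np.array([p['fx']*s[0]+p['cx'],p['fy']*s[1]+p['cy']])
def crop(n,x,y,w,h,k,name):
    im=eyes.capture(n);cv2.imwrite(f"pics/{name}.png",cv2.resize(im[y:y+h,x:x+w,::-1],None,fx=k,fy=k,interpolation=cv2.INTER_CUBIC))
E
python3 - <<'E'
from h import *
crop("top",210,90,150,150,4,"c1")
E
```

```text
(no output)
```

View pics/c1.png

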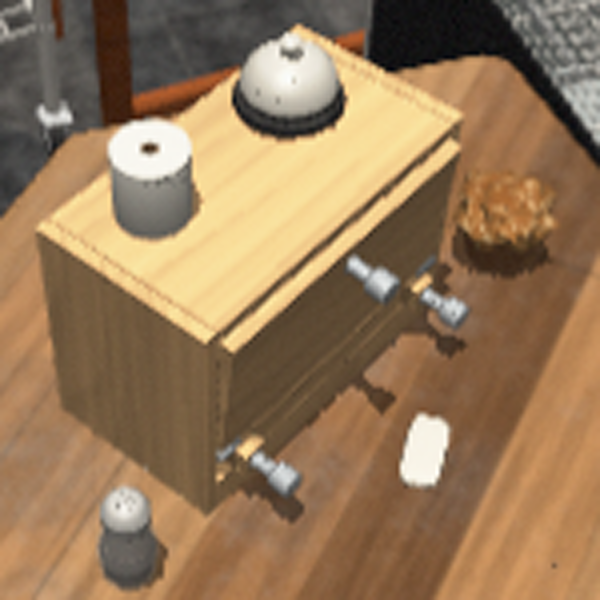

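The crop shows head centres at crop pixels of left support (281,476), right support (449,307) and flap knob (381,284). The top's front corners are at (215,345) and (462,122).

Run:
```python
from h import *
f=lambda u,v,z:onz("top",210+(u+.5)/4-.5,90+(v+.5)/4-.5,z)
L=f(281,476,.048);R=f(449,307,.048);F=f(381,284,.165)
A=f(213,345,.199);B=f(462,122,.199);C=f(38,230,.199)
for n,p in zip("LRFABC",(L,R,F,A,B,C)):print(n,p.round(4))
print("LR",np.linalg.norm(L-R),"AB",np.linalg.norm(A-B),"AC",np.linalg.norm(A-C))
for a,b in((L,R),(A,B)):
    ey=(a-b)/np.linalg.norm(a-b);print("yaw",np.degrees(np.arctan2(-ey[0],ey[1])))
th=np.arctan2(-(A-B)[0]-(L-R)[0],(A-B)[1]+(L-R)[1]);ex=np.array([np.cos(th),np.sin(th),0]);ey=np.array([-ex[1],ex[0],0])
O=(A+B)/2
print("th",np.degrees(th))
for n,p in zip("LRFABC",(L,R,F,A,B,C)):print(n,(p-O)@ex,(p-O)@ey)
for n,u,v in(("sach",425,450),("salt",128,575),("muf",505,250)):
    p=f(u,v,0.0);print(n,p.round(3),(p-O)@ex,(p-O)@ey)
```

```text
L [0.5125 0.1435 0.048 ]
R [ 0.6163 -0.03    0.048 ]
F [0.5619 0.0585 0.165 ]
A [0.5225 0.1895 0.199 ]
B [ 0.6545 -0.0372  0.199 ]
C [0.6521 0.2667 0.199 ]
LR 0.20215166220203637 AB 0.26228670627556055 AC 0.15081486058010787
yaw 30.87868521829777
yaw 30.225040232854866
th 30.509545604677633
L -0.03127481895333435 0.09661282872062235
R -0.029972425114349364 -0.10553463799942929
F -0.03191770213953128 -0.0017070439238951688
A 0.0006511969194924863 0.13114173635724283
B -0.0006511969194924863 -0.13114173635724283
C 0.15146425516716316 0.13187905161007998
sach [0.53  0.022 0.   ] -0.07793557077887975 -0.01727074399368891
salt [0.499 0.261 0.   ] 0.01671300733481069 0.20524601650175267
muf [ 0.694 -0.121  0.   ] -0.009388565934474994 -0.22273357593654244
```

Request:
{"fn": "move_arm", "kwargs": {
  "series": [
    {"translation": [0,0,0],"turn": -0.68},
    {"translation": [0.97,-0.74,0],"turn": 0},
    {"translation": [0.97,-0.74,0],"turn": 0},
    {"translation": [0.97,-0.74,0],"turn": 0},
    {"translation": [0.97,-0.74,0],"turn": 0},
    {"translation": [0.97,-0.74,0],"turn": 0},
    {"translation": [0.97,-0.74,0],"turn": 0},
    {"translation": [0.97,-0.74,0],"turn": 0}
  ],
  "hand": 1
}}

```text
clock: 0.82
tcp_pos: [0.3144, -0.2707, 0.2531]
eef_rot: [0.965, 0.263, -0.0, -0.0]
contact_force: [0.4, -0.4, 0.6]
gripper_width: 0.0852
grasp_force: 0.0
```

Request:
{"fn": "move_arm", "kwargs": {
  "series": [
    {"translation": [0.97,-0.74,0],"turn": 0},
    {"translation": [0.97,-0.74,0],"turn": 0},
    {"translation": [0.97,-0.74,0],"turn": 0},
    {"translation": [0.97,-0.74,0],"turn": 0},
    {"translation": [0.97,-0.74,0],"turn": 0},
    {"translation": [0.97,-0.74,0],"turn": 0},
    {"translation": [0.97,-0.74,0],"turn": 0},
    {"translation": [0.97,-0.74,0],"turn": 0}
  ]
}}

```text
clock: 1.48
tcp_pos: [0.4062, -0.0446, 0.2532]
eef_rot: [0.965, 0.263, -0.0, 0.0]
contact_force: [-0.5, 0.2, 0.0]
gripper_width: 0.0854
grasp_force: 0.0
```

Request:
{"fn": "move_arm", "kwargs": {
  "series": [
    {"translation": [0.97,-0.74,0],"turn": 0},
    {"translation": [0.97,-0.74,0],"turn": 0},
    {"translation": [0.97,-0.74,0],"turn": 0},
    {"translation": [0.97,-0.74,0],"turn": 0},
    {"translation": [0.97,-0.74,0],"turn": 0},
    {"translation": [0.0,0,0],"turn": 0},
    {"translation": [0,0,0],"turn": 0}
  ]
}}

```text
clock: 2.07
tcp_pos: [0.4637, 0.0962, 0.2528]
eef_rot: [0.964, 0.265, -0.0, 0.0]
contact_force: [-0.1, -0.7, -0.5]
gripper_width: 0.0851
grasp_force: 0.0
```

```bash
cat >> h.py <<'E'
TH=np.radians(30.5);EX=np.array([np.cos(TH),np.sin(TH),0]);EY=np.array([-EX[1],EX[0],0]);O=np.array([.5885,.0762,0])
def st():
    s=bot.sense();p=s['tcp_pos']-O;q=s['eef_rot'];f=s['contact_force']
    from scipy.spatial.transform import Rotation as R
    m=R.from_quat(q).as_matrix()
    print('t%.2f'%s['clock'],'desk xyz',np.round([p@EX,p@EY,p[2]],4),'xang %.2f'%np.degrees(np.arctan2(m[1,0],m[0,0])),'zt',m[:,2].round(3),'F',np.round([f@EX,f@EY,f[2]],1),'w %.4f g %.1f'%(s['gripper_width'],s['grasp_force']))
E
python3 - <<'E'
from h import *
st();crop("top",160,60,200,200,3,"c2")
E
```

```text
t2.07 desk xyz [-0.0973  0.0806  0.2528] xang 30.70 zt [-0.001 -0.    -1.   ] F [-0.4 -0.6 -0.5] w 0.0851 g 0.0
```

View pics/c2.png

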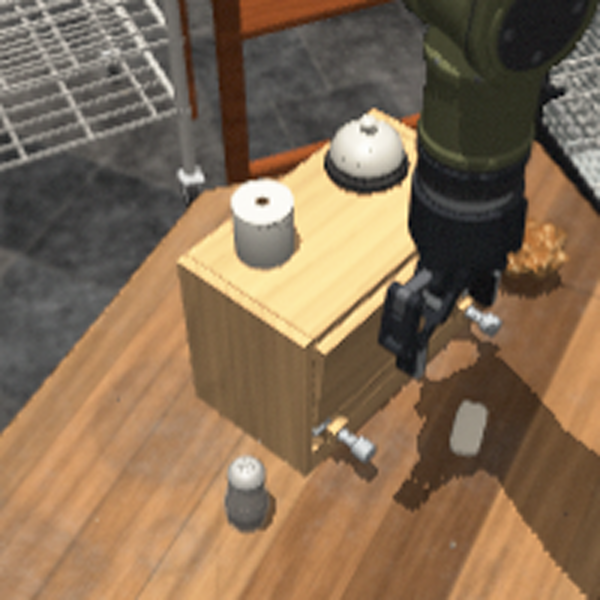

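The gripper is above and in front of the desk, between the knobs, and the left knob is free at crop (357,443). I'll shift left and descend.

Request:
{"fn": "move_arm", "kwargs": {
  "series": [
    {"translation": [0.6,-0.64,0],"turn": 0},
    {"translation": [0.4,0,1],"turn": 0},
    {"translation": [0,0,1],"turn": 0},
    {"translation": [0,0,1],"turn": 0},
    {"translation": [0,0,1],"turn": 0},
    {"translation": [0,0,1],"turn": 0},
    {"translation": [0,0,1],"turn": 0},
    {"translation": [0,0,1],"turn": 0}
  ]
}}

```text
clock: 2.78
tcp_pos: [0.4763, 0.12, 0.0774]
eef_rot: [0.965, 0.262, -0.0, 0.0]
contact_force: [0.2, 0.3, -1.3]
gripper_width: 0.0857
grasp_force: 0.0
```

Request:
{"fn": "move_arm", "kwargs": {
  "series": [
    {"translation": [0,0,0.9],"turn": 0},
    {"translation": [0,0,0.3],"turn": 0},
    {"translation": [0.2,0,0],"turn": 0},
    {"translation": [0.15,0,0],"turn": 0},
    {"translation": [0,0,0],"turn": 0},
    {"translation": [0,0,0],"turn": 0}
  ]
}}

```text
clock: 3.28
tcp_pos: [0.4865, 0.1264, 0.0499]
eef_rot: [0.965, 0.263, 0.002, 0.0]
contact_force: [-0.6, 0.3, 0.1]
gripper_width: 0.0857
grasp_force: 0.0
```

Run:
```python
from h import *
st();crop("top",210,100,150,150,4,"c3")
```

```text
t3.28 desk xyz [-0.0624  0.095   0.0499] xang 30.53 zt [ 0.003  0.001 -1.   ] F [-0.4  0.6  0.1] w 0.0857 g 0.0
```

View pics/c3.png

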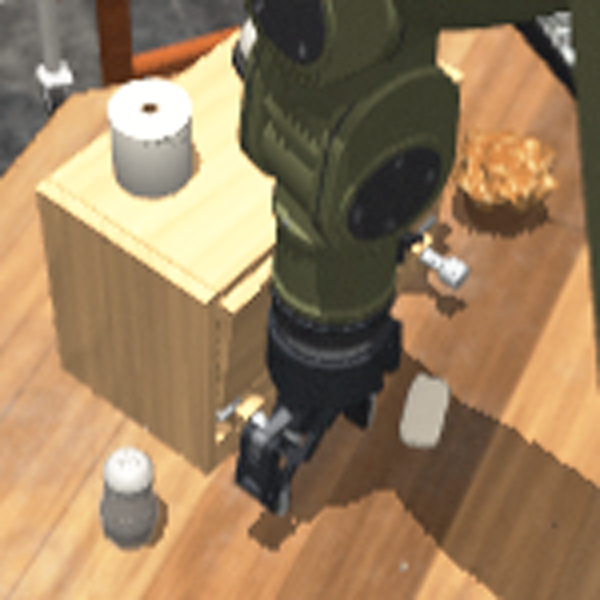

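The open fingers straddle the left knob, which is hidden behind the left finger at crop (265,470). I'll advance gently.

Request:
{"fn": "move_arm", "kwargs": {
  "series": [
    {"translation": [0.16,0,0.08],"turn": 0},
    {"translation": [0.16,0,0],"turn": 0},
    {"translation": [0.12,0,0],"turn": 0},
    {"translation": [0,0,0],"turn": 0},
    {"translation": [0,0,0],"turn": 0}
  ]
}}

```text
clock: 3.75
tcp_pos: [0.4943, 0.1318, 0.0463]
eef_rot: [0.965, 0.263, 0.0, 0.0]
contact_force: [0.4, 0.1, -0.1]
gripper_width: 0.0851
grasp_force: 0.0
```

Run:
```python
from h import *
st()
```

```text
t3.75 desk xyz [-0.0529  0.0957  0.0463] xang 30.55 zt [ 0.  0. -1.] F [ 0.4 -0.1 -0.1] w 0.0851 g 0.0
```

Request:
{"fn": "move_arm", "kwargs": {
  "series": [
    {"translation": [0.12,0,0],"turn": 0},
    {"translation": [0.12,0,0],"turn": 0},
    {"translation": [0,0,0],"turn": 0},
    {"translation": [0,0,0],"turn": 0}
  ]
}}

```text
clock: 4.08
tcp_pos: [0.4995, 0.1348, 0.0463]
eef_rot: [0.965, 0.263, 0.0, -0.0]
contact_force: [0.2, -0.5, 0.2]
gripper_width: 0.085
grasp_force: 0.0
```

Run:
```python
from h import *
st()
```

```text
t4.08 desk xyz [-0.047   0.0957  0.0463] xang 30.54 zt [ 0.  0. -1.] F [-0.1 -0.6  0.2] w 0.0850 g 0.0
```

Request:
{"fn": "move_arm", "kwargs": {
  "series": [
    {"translation": [0.1,0,0],"turn": 0},
    {"translation": [0.1,0,0],"turn": 0},
    {"translation": [0,0,0],"turn": 0},
    {"translation": [0,0,0],"turn": 0}
  ]
}}

```text
clock: 4.42
tcp_pos: [0.5031, 0.1371, 0.0461]
eef_rot: [0.965, 0.263, -0.0, -0.0]
contact_force: [-2.1, -0.9, -0.1]
gripper_width: 0.0857
grasp_force: 0.0
```

Run:
```python
from h import *
st()
```

```text
t4.42 desk xyz [-0.0427  0.0958  0.0461] xang 30.54 zt [-0.001 -0.    -1.   ] F [-2.3  0.3 -0.1] w 0.0857 g 0.0
```

Request:
{"fn": "move_arm", "kwargs": {
  "series": [
    {"translation": [-0.03,0,0],"turn": 0},
    {"translation": [0,0,0],"turn": 0},
    {"translation": [0,0,0],"turn": 0},
    {"translation": [0,0,0],"turn": 0},
    {"translation": [0,0,0],"turn": 0},
    {"translation": [0,0,0],"turn": 0},
    {"translation": [0,0,0],"turn": 0},
    {"translation": [0,0,0],"turn": 0}
  ],
  "hand": -1,
  "force": 60
}}

```text
clock: 5.08
tcp_pos: [0.502, 0.1388, 0.0467]
eef_rot: [0.965, 0.264, -0.0, -0.002]
contact_force: [-3.1, 5.1, 4.0]
gripper_width: 0.0178
grasp_force: 58.3
```

Run:
```python
from h import *
st()
```

```text
t5.08 desk xyz [-0.0428  0.0978  0.0467] xang 30.60 zt [-0.002  0.005 -1.   ] F [-0.  6.  4.] w 0.0178 g 58.3
```

Request:
{"fn": "move_arm", "kwargs": {
  "series": [
    {"translation": [-0.1,-0.08,0],"turn": 0},
    {"translation": [-0.3,0,0],"turn": 0},
    {"translation": [-0.3,0,0],"turn": 0},
    {"translation": [-0.3,0,0],"turn": 0},
    {"translation": [-0.3,0,0],"turn": 0},
    {"translation": [-0.3,0,0],"turn": 0},
    {"translation": [0,0,0],"turn": 0}
  ]
}}

```text
clock: 5.67
tcp_pos: [0.4652, 0.1177, 0.0466]
eef_rot: [0.965, 0.263, -0.001, -0.0]
contact_force: [-2.7, 3.5, 4.8]
gripper_width: 0.018
grasp_force: 59.9
```

Run:
```python
from h import *
st();crop("top",210,100,150,150,4,"c4")
```

```text
t5.67 desk xyz [-0.0852  0.0983  0.0466] xang 30.52 zt [-0.002  0.    -1.   ] F [-0.5  4.4  4.8] w 0.0180 g 59.9
```

View pics/c4.png

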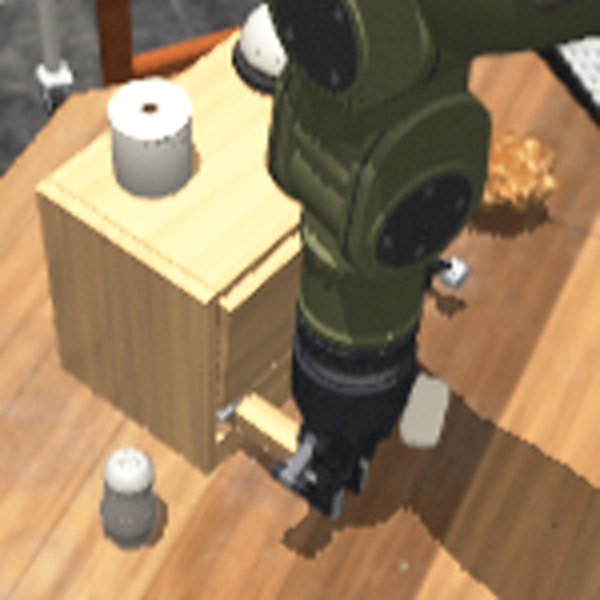

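The left bar is coming out with the knob held at crop (310,480). I'll keep pulling to the stop.

Request:
{"fn": "move_arm", "kwargs": {
  "series": [
    {"translation": [-0.35,0,0],"turn": 0},
    {"translation": [-0.35,0,0],"turn": 0},
    {"translation": [-0.35,0,0],"turn": 0},
    {"translation": [-0.35,0,0],"turn": 0},
    {"translation": [-0.3,0,0],"turn": 0},
    {"translation": [-0.15,0,0],"turn": 0},
    {"translation": [-0.15,0,0],"turn": 0},
    {"translation": [0,0,0],"turn": 0}
  ]
}}

```text
clock: 6.38
tcp_pos: [0.4354, 0.1003, 0.0471]
eef_rot: [0.964, 0.265, 0.012, -0.006]
contact_force: [22.8, 25.9, -34.1]
gripper_width: 0.0174
grasp_force: 60.6
```

Run:
```python
from h import *
st()
```

```text
t6.38 desk xyz [-0.1197  0.0985  0.0471] xang 30.68 zt [ 0.019  0.018 -1.   ] F [ 32.8  10.8 -34.1] w 0.0174 g 60.6
```

Request:
{"fn": "move_arm", "kwargs": {
  "series": [
    {"translation": [0.5,0,0],"turn": 0},
    {"translation": [0,0,0],"turn": 0}
  ]
}}

```text
clock: 6.55
tcp_pos: [0.4366, 0.1012, 0.0467]
eef_rot: [0.965, 0.264, 0.001, -0.002]
contact_force: [0.1, 6.9, 5.5]
gripper_width: 0.0181
grasp_force: 64.8
```

Run:
```python
from h import *
st()
```

```text
t6.55 desk xyz [-0.1182  0.0986  0.0467] xang 30.60 zt [ 0.001  0.004 -1.   ] F [3.6 6.  5.5] w 0.0181 g 64.8
```

Request:
{"fn": "move_arm", "kwargs": {
  "series": [
    {"translation": [0,0,0],"turn": 0},
    {"translation": [0,0,0],"turn": 0},
    {"translation": [0,0,0],"turn": 0},
    {"translation": [0,0,0],"turn": 0},
    {"translation": [0,0,-1],"turn": 0},
    {"translation": [0,0,-1],"turn": 0},
    {"translation": [0,0,-1],"turn": 0},
    {"translation": [0,0,-1],"turn": 0}
  ],
  "hand": 1
}}

```text
clock: 7.22
tcp_pos: [0.4342, 0.0985, 0.1471]
eef_rot: [0.965, 0.263, -0.001, 0.0]
contact_force: [1.2, 0.6, -0.9]
gripper_width: 0.0855
grasp_force: 0.0
```

Request:
{"fn": "move_arm", "kwargs": {
  "series": [
    {"translation": [0,1,-1],"turn": 0},
    {"translation": [0,1,-1],"turn": 0},
    {"translation": [0,1,0],"turn": 0},
    {"translation": [0,1,0],"turn": 0},
    {"translation": [0,1,0],"turn": 0},
    {"translation": [0,1,0],"turn": 0},
    {"translation": [0,1,0],"turn": 0},
    {"translation": [0,1,0],"turn": 0}
  ]
}}

```text
clock: 7.88
tcp_pos: [0.5364, -0.0747, 0.1961]
eef_rot: [0.965, 0.263, -0.001, 0.0]
contact_force: [0.5, 0.9, -0.6]
gripper_width: 0.0855
grasp_force: 0.0
```

Run:
```python
from h import *
st();crop("top",210,100,150,150,4,"c5")
```

```text
t7.88 desk xyz [-0.1215 -0.1036  0.1961] xang 30.50 zt [-0.001 -0.001 -1.   ] F [ 0.9  0.6 -0.6] w 0.0855 g 0.0
```

View pics/c5.png

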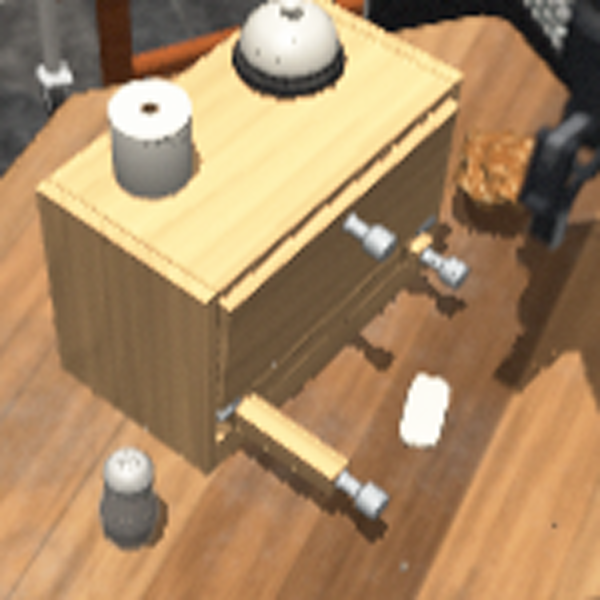

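The left support is out, with its knob head at crop (370,496). The flap is still up. I'll check the extension.

Run:
```python
from h import *
f=lambda u,v,z:onz("top",210+(u+.5)/4-.5,100+(v+.5)/4-.5,z)-O
for u,v,z in((370,496,.048),(343,471,.060),(450,268,.048),(415,240,.06),(240,402,.06),(219,309,.185),(459,103,.185)):
    p=f(u,v,z);print((p@EX).round(4),(p@EY).round(4))
```

```text
-0.1078 0.0955
-0.0859 0.0981
-0.0311 -0.1053
0.0002 -0.1017
0.0037 0.0995
0.0031 0.1225
-0.0039 -0.1261
```

Bar end to emergence point measures about 90 mm, and there was a hard stop at 33 N, so the left support is fully out. It started about 12 mm out. Now the right one.

Request:
{"fn": "move_arm", "kwargs": {
  "series": [
    {"translation": [0.8,0,0],"turn": 0},
    {"translation": [0.8,0,0],"turn": 0},
    {"translation": [0.5,0,1],"turn": 0},
    {"translation": [0,0,1],"turn": 0},
    {"translation": [0,0,1],"turn": 0},
    {"translation": [0,0,1],"turn": 0},
    {"translation": [0,0,1],"turn": 0},
    {"translation": [0,0,1],"turn": 0}
  ],
  "hand": 0.4
}}

```text
clock: 8.6
tcp_pos: [0.5811, -0.0467, 0.045]
eef_rot: [0.965, 0.263, -0.001, 0.0]
contact_force: [1.0, 0.4, -0.0]
gripper_width: 0.0595
grasp_force: 0.0
```

Request:
{"fn": "move_arm", "kwargs": {
  "series": [
    {"translation": [0.2,0,0],"turn": 0},
    {"translation": [0.2,0,0],"turn": 0},
    {"translation": [0.2,0,0],"turn": 0},
    {"translation": [0.16,0,0],"turn": 0},
    {"translation": [0,0,0],"turn": 0},
    {"translation": [0,0,0],"turn": 0}
  ]
}}

```text
clock: 9.1
tcp_pos: [0.5998, -0.0366, 0.0478]
eef_rot: [0.965, 0.264, 0.001, 0.001]
contact_force: [0.2, -0.4, 0.2]
gripper_width: 0.0602
grasp_force: 0.0
```

Run:
```python
from h import *
st()
```

```text
t9.10 desk xyz [-0.0475 -0.1029  0.0478] xang 30.57 zt [ 0.003 -0.    -1.   ] F [-0.1 -0.5  0.2] w 0.0602 g 0.0
```

Request:
{"fn": "move_arm", "kwargs": {
  "series": [
    {"translation": [0.1,0,0.04],"turn": 0},
    {"translation": [0,0,0],"turn": 0},
    {"translation": [0,0,0],"turn": 0},
    {"translation": [0,0,0],"turn": 0},
    {"translation": [0,0,0],"turn": 0},
    {"translation": [0,0,0],"turn": 0},
    {"translation": [0,0,0],"turn": 0},
    {"translation": [0,0,0],"turn": 0}
  ],
  "hand": -1,
  "force": 60
}}

```text
clock: 9.77
tcp_pos: [0.6003, -0.0353, 0.0456]
eef_rot: [0.965, 0.263, 0.0, -0.0]
contact_force: [-1.1, 0.8, 5.1]
gripper_width: 0.0173
grasp_force: 58.5
```

Run:
```python
from h import *
st()
```

```text
t9.77 desk xyz [-0.0464 -0.1021  0.0456] xang 30.54 zt [-0.  0. -1.] F [-0.6  1.2  5.1] w 0.0173 g 58.5
```

Request:
{"fn": "move_arm", "kwargs": {
  "series": [
    {"translation": [-0.2,-0.03,0],"turn": 0},
    {"translation": [-0.35,0,0],"turn": 0},
    {"translation": [-0.4,0,0],"turn": 0},
    {"translation": [-0.4,0,0],"turn": 0},
    {"translation": [-0.4,0,0],"turn": 0},
    {"translation": [-0.4,0,0],"turn": 0},
    {"translation": [-0.4,0,0],"turn": 0},
    {"translation": [-0.2,0,0],"turn": 0}
  ]
}}

```text
clock: 10.43
tcp_pos: [0.5391, -0.0706, 0.0456]
eef_rot: [0.965, 0.263, -0.0, -0.0]
contact_force: [1.8, 3.4, 3.8]
gripper_width: 0.0177
grasp_force: 59.0
```

Request:
{"fn": "move_arm", "kwargs": {
  "series": [
    {"translation": [-0.2,0,0],"turn": 0},
    {"translation": [-0.2,0,0],"turn": 0},
    {"translation": [0,0,0],"turn": 0},
    {"translation": [0,0,0],"turn": 0}
  ]
}}

```text
clock: 10.77
tcp_pos: [0.5326, -0.0743, 0.0456]
eef_rot: [0.965, 0.263, 0.001, -0.001]
contact_force: [2.1, 5.7, 4.6]
gripper_width: 0.0177
grasp_force: 59.7
```

Run:
```python
from h import *
st()
```

```text
t10.77 desk xyz [-0.1246 -0.1013  0.0456] xang 30.55 zt [ 0.001  0.002 -1.   ] F [4.7 3.8 4.6] w 0.0177 g 59.7
```

Request:
{"fn": "move_arm", "kwargs": {
  "series": [
    {"translation": [-0.1,0,0],"turn": 0},
    {"translation": [-0.1,0,0],"turn": 0},
    {"translation": [-0.1,0,0],"turn": 0},
    {"translation": [-0.1,0,0],"turn": 0},
    {"translation": [0,0,0],"turn": 0}
  ]
}}

```text
clock: 11.18
tcp_pos: [0.5324, -0.0746, 0.0457]
eef_rot: [0.964, 0.265, 0.01, -0.004]
contact_force: [21.4, 19.3, -13.4]
gripper_width: 0.0171
grasp_force: 59.4
```

Run:
```python
from h import *
st()
```

```text
t11.18 desk xyz [-0.1249 -0.1015  0.0457] xang 30.76 zt [ 0.017  0.014 -1.   ] F [ 28.2   5.7 -13.4] w 0.0171 g 59.4
```

Request:
{"fn": "move_arm", "kwargs": {
  "series": [
    {"translation": [0.4,0,0],"turn": 0},
    {"translation": [0,0,0],"turn": 0}
  ]
}}

```text
clock: 11.35
tcp_pos: [0.5333, -0.0739, 0.0455]
eef_rot: [0.964, 0.264, 0.001, -0.0]
contact_force: [1.2, 4.5, 7.9]
gripper_width: 0.0175
grasp_force: 61.8
```

Request:
{"fn": "move_arm", "kwargs": {
  "series": [
    {"translation": [0,0,0],"turn": 0},
    {"translation": [0,0,0],"turn": 0},
    {"translation": [0,0,0],"turn": 0},
    {"translation": [0,0,-1],"turn": 0},
    {"translation": [0,0,-1],"turn": 0},
    {"translation": [0,0,-1],"turn": 0},
    {"translation": [0,-1,-1],"turn": 0},
    {"translation": [0,-1,-0.78],"turn": 0}
  ],
  "hand": 0.4
}}

```text
clock: 12.02
tcp_pos: [0.5068, -0.0329, 0.1661]
eef_rot: [0.965, 0.262, 0.0, 0.001]
contact_force: [-0.0, 0.7, 0.1]
gripper_width: 0.0597
grasp_force: 0.0
```

Request:
{"fn": "move_arm", "kwargs": {
  "series": [
    {"translation": [0,-1,0],"turn": 0},
    {"translation": [0,-1,0],"turn": 0},
    {"translation": [0.5,0,0],"turn": 0},
    {"translation": [0.5,0,0],"turn": 0},
    {"translation": [0,0,0],"turn": 0},
    {"translation": [0,0,0],"turn": 0}
  ]
}}

```text
clock: 12.52
tcp_pos: [0.5028, 0.0235, 0.1643]
eef_rot: [0.965, 0.263, -0.001, 0.0]
contact_force: [0.9, 0.2, -0.6]
gripper_width: 0.0601
grasp_force: 0.0
```

Run:
```python
from h import *
st();crop("top",210,100,150,150,4,"c6")
```

```text
t12.52 desk xyz [-0.1006 -0.0019  0.1643] xang 30.54 zt [-0.001 -0.001 -1.   ] F [ 0.8 -0.3 -0.6] w 0.0601 g 0.0
```

View pics/c6.png

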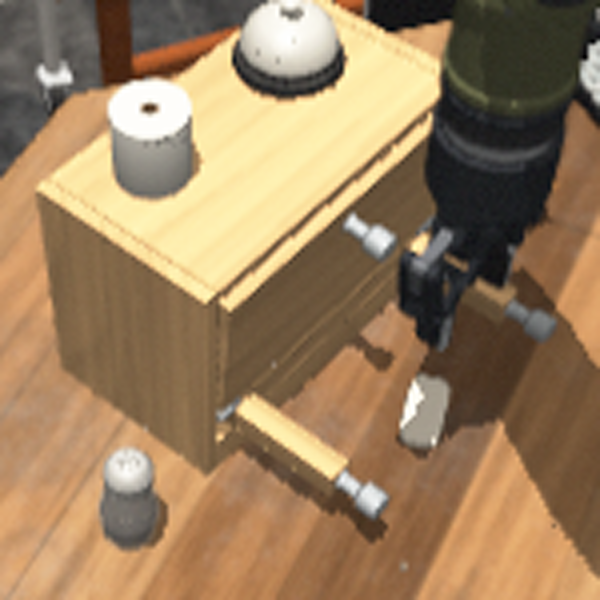

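Both supports are out, with heads at crop (370,496) and (537,322), and the gripper is lined up in front of the flap knob at (378,240). Next I grip it.

Request:
{"fn": "move_arm", "kwargs": {
  "series": [
    {"translation": [0.5,0,0],"turn": 0},
    {"translation": [0.6,0,0],"turn": 0},
    {"translation": [0.6,0,0],"turn": 0},
    {"translation": [0.5,0,0],"turn": 0},
    {"translation": [0.4,0,0],"turn": 0},
    {"translation": [0,0,0],"turn": 0},
    {"translation": [0,0,0],"turn": 0}
  ]
}}

```text
clock: 13.15
tcp_pos: [0.5585, 0.0565, 0.1644]
eef_rot: [0.965, 0.263, -0.001, 0.0]
contact_force: [-0.5, -0.6, -0.5]
gripper_width: 0.0598
grasp_force: 0.0
```

Request:
{"fn": "move_arm", "kwargs": {
  "series": [
    {"translation": [0,0,0],"turn": 0},
    {"translation": [0,0,0],"turn": 0},
    {"translation": [0,0,0],"turn": 0},
    {"translation": [0,0,0],"turn": 0},
    {"translation": [0,0,0],"turn": 0},
    {"translation": [0,0,0],"turn": 0}
  ],
  "hand": -1,
  "force": 40
}}

```text
clock: 13.65
tcp_pos: [0.5586, 0.0562, 0.165]
eef_rot: [0.965, 0.263, -0.0, 0.001]
contact_force: [-0.3, -4.3, 2.2]
gripper_width: 0.0179
grasp_force: 39.1
```

Run:
```python
from h import *
st()
x0,z0=-.0275,.105
for a in np.arange(0,.85,.1):print(round(a,1),np.round([x0*np.cos(a)-z0*np.sin(a)-x0,z0*np.cos(a)+x0*np.sin(a)-z0],4)/.025)
```

```text
t13.65 desk xyz [-0.0359 -0.0021  0.165 ] xang 30.50 zt [-0.    -0.002 -1.   ] F [-2.5 -3.5  2.2] w 0.0179 g 39.1
0.0 [0. 0.]
0.1 [-0.412 -0.132]
0.2 [-0.812 -0.304]
0.3 [-1.192 -0.512]
0.4 [-1.548 -0.76 ]
0.5 [-1.88 -1.04]
0.6 [-2.18  -1.356]
0.7 [-2.448 -1.696]
0.8 [-2.68  -2.064]
```

Request:
{"fn": "move_arm", "kwargs": {
  "series": [
    {"translation": [-0.2,0,0.06],"turn": 0},
    {"translation": [-0.21,0,0.07],"turn": 0},
    {"translation": [-0.2,0,0.08],"turn": 0},
    {"translation": [-0.2,0,0.09],"turn": 0},
    {"translation": [-0.19,0,0.1],"turn": 0},
    {"translation": [-0.19,0,0.11],"turn": 0},
    {"translation": [0,0,0],"turn": 0}
  ]
}}

```text
clock: 14.23
tcp_pos: [0.5358, 0.0429, 0.1522]
eef_rot: [0.965, 0.264, 0.003, -0.001]
contact_force: [6.8, 3.0, -4.6]
gripper_width: 0.0185
grasp_force: 39.7
```

Run:
```python
from h import *
st()
```

```text
t14.23 desk xyz [-0.0623 -0.0019  0.1522] xang 30.57 zt [ 0.006  0.003 -1.   ] F [ 7.4 -0.9 -4.6] w 0.0185 g 39.7
```

Request:
{"fn": "move_arm", "kwargs": {
  "series": [
    {"translation": [-0.18,0,0.12],"turn": 0},
    {"translation": [-0.18,0,0.13],"turn": 0},
    {"translation": [-0.17,0,0.14],"turn": 0},
    {"translation": [-0.16,0,0.14],"turn": 0},
    {"translation": [0,0,0],"turn": 0},
    {"translation": [0,0,0],"turn": 0}
  ]
}}

```text
clock: 14.73
tcp_pos: [0.5214, 0.0347, 0.1389]
eef_rot: [0.965, 0.264, 0.004, -0.001]
contact_force: [8.3, 3.7, -6.8]
gripper_width: 0.0187
grasp_force: 39.7
```

Run:
```python
from h import *
st();crop("top",210,100,150,150,4,"c7")
```

```text
t14.73 desk xyz [-0.0788 -0.0017  0.1389] xang 30.59 zt [ 0.006  0.004 -1.   ] F [ 9.  -1.  -6.8] w 0.0187 g 39.7
```

View pics/c7.png

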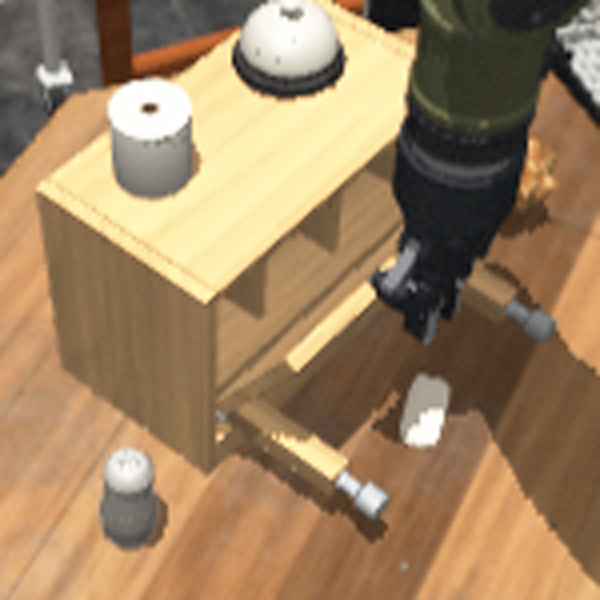

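The flap is at about 0.5 rad, both supports are out, and the gripper holds the knob near crop (430,290). I'll release, go around, and push the inner face with closed fingers.

Request:
{"fn": "move_arm", "kwargs": {
  "series": [
    {"translation": [0,0,0],"turn": 0},
    {"translation": [0,0,0],"turn": 0},
    {"translation": [0,0,0],"turn": 0},
    {"translation": [0,0,0],"turn": 0},
    {"translation": [-0.7,0,0],"turn": 0},
    {"translation": [-1,0,0],"turn": 0},
    {"translation": [-0.5,0,-0.5],"turn": 0},
    {"translation": [0,0,-1],"turn": 0}
  ],
  "hand": 0.3
}}

```text
clock: 15.45
tcp_pos: [0.4646, 0.0042, 0.1736]
eef_rot: [0.965, 0.263, -0.005, -0.001]
contact_force: [0.3, 0.2, -0.7]
gripper_width: 0.0553
grasp_force: 0.0
```

Request:
{"fn": "move_arm", "kwargs": {
  "series": [
    {"translation": [0,0,-1],"turn": 0},
    {"translation": [0,0,-1],"turn": 0},
    {"translation": [0,0,-1],"turn": 0},
    {"translation": [0,0,-0.5],"turn": 0},
    {"translation": [1,0,0],"turn": 0},
    {"translation": [1,0,0],"turn": 0},
    {"translation": [1,0,0],"turn": 0},
    {"translation": [0,0,0],"turn": 0}
  ],
  "hand": -1
}}

```text
clock: 16.12
tcp_pos: [0.5392, 0.0451, 0.2635]
eef_rot: [0.964, 0.264, 0.002, -0.0]
contact_force: [-0.1, -0.4, -0.8]
gripper_width: -0.0004
grasp_force: 0.0
```

Run:
```python
from h import *
st();crop("top",210,100,150,150,4,"c8")
```

```text
t16.12 desk xyz [-0.0582 -0.0018  0.2635] xang 30.64 zt [ 0.003  0.001 -1.   ] F [-0.3 -0.3 -0.8] w -0.0004 g 0.0
```

View pics/c8.png

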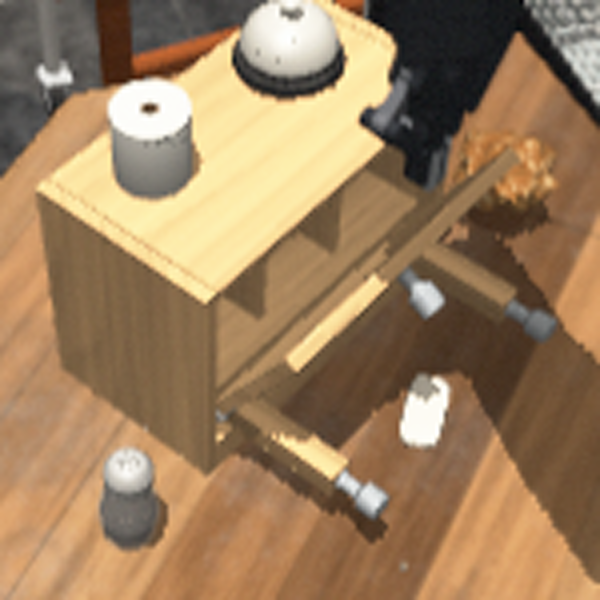

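The flap stays leaning at about 0.5 rad, with its free edge running from crop (290,365) to (515,155), and the gripper is clear. I'll drop the closed fingers in behind it.

Request:
{"fn": "move_arm", "kwargs": {
  "series": [
    {"translation": [0.8,0,0],"turn": 0},
    {"translation": [0.7,0,0],"turn": 0},
    {"translation": [0,0,0.9],"turn": 0},
    {"translation": [0,0,0.9],"turn": 0},
    {"translation": [0,0,0.9],"turn": 0},
    {"translation": [0,0,0.75],"turn": 0},
    {"translation": [0,0,0],"turn": 0},
    {"translation": [0,0,0],"turn": 0}
  ]
}}

```text
clock: 16.83
tcp_pos: [0.5663, 0.0618, 0.1769]
eef_rot: [0.965, 0.263, -0.002, -0.0]
contact_force: [0.1, 0.6, 0.5]
gripper_width: 0.0003
grasp_force: 0.0
```

Run:
```python
from h import *
st()
P=lambda a:np.array([-.1*np.sin(a)+.012*np.cos(a)+.011, .06+.1*np.cos(a)+.012*np.sin(a)+.022])
for a in np.arange(.5,1.61,.1):print(round(a,2),P(a).round(4),((P(a+.1)-P(a))/.025).round(2))
```

```text
t16.83 desk xyz [-0.0264 -0.0011  0.1769] xang 30.52 zt [-0.003 -0.    -1.   ] F [0.4 0.5 0.5] w 0.0003 g 0.0
0.5 [-0.0264  0.1755] [-0.37 -0.17]
0.6 [-0.0356  0.1713] [-0.35 -0.2 ]
0.7 [-0.0442  0.1662] [-0.33 -0.24]
0.8 [-0.0524  0.1603] [-0.3  -0.27]
0.9 [-0.0599  0.1536] [-0.27 -0.3 ]
1.0 [-0.0667  0.1461] [-0.24 -0.32]
1.1 [-0.0727  0.1381] [-0.21 -0.35]
1.2 [-0.0779  0.1294] [-0.17 -0.36]
1.3 [-0.0821  0.1203] [-0.13 -0.38]
1.4 [-0.0855  0.1108] [-0.1  -0.39]
1.5 [-0.0879  0.101 ] [-0.06 -0.4 ]
1.6 [-0.0893  0.0911] [-0.02 -0.4 ]
```

Request:
{"fn": "move_arm", "kwargs": {
  "series": [
    {"translation": [-0.18,0,0.1],"turn": 0},
    {"translation": [-0.18,0,0.1],"turn": 0},
    {"translation": [-0.18,0,0.1],"turn": 0},
    {"translation": [-0.17,0,0.11],"turn": 0},
    {"translation": [-0.17,0,0.12],"turn": 0},
    {"translation": [-0.16,0,0.13],"turn": 0},
    {"translation": [-0.15,0,0.13],"turn": 0},
    {"translation": [-0.15,0,0.14],"turn": 0}
  ]
}}

```text
clock: 17.5
tcp_pos: [0.5386, 0.0449, 0.154]
eef_rot: [0.965, 0.263, -0.0, 0.0]
contact_force: [-0.5, -0.4, 2.7]
gripper_width: 0.0001
grasp_force: 1.3
```

Run:
```python
from h import *
st()
```

```text
t17.50 desk xyz [-0.0589 -0.0017  0.154 ] xang 30.53 zt [-0.    -0.001 -1.   ] F [-0.7 -0.1  2.7] w 0.0001 g 1.3
```

Request:
{"fn": "move_arm", "kwargs": {
  "series": [
    {"translation": [-0.14,0,0.15],"turn": 0},
    {"translation": [-0.13,0,0.15],"turn": 0},
    {"translation": [-0.12,0,0.16],"turn": 0},
    {"translation": [-0.12,0,0.16],"turn": 0},
    {"translation": [-0.11,0,0.17],"turn": 0},
    {"translation": [-0.1,0,0.17],"turn": 0},
    {"translation": [0,0,0],"turn": 0}
  ]
}}

```text
clock: 18.08
tcp_pos: [0.5224, 0.036, 0.129]
eef_rot: [0.965, 0.263, -0.001, -0.0]
contact_force: [-0.0, 0.2, 0.5]
gripper_width: 0.0005
grasp_force: 0.0
```

Run:
```python
from h import *
st()
```

```text
t18.08 desk xyz [-0.0774 -0.0011  0.129 ] xang 30.53 zt [-0.002 -0.    -1.   ] F [0.1 0.2 0.5] w 0.0005 g 0.0
```

Request:
{"fn": "move_arm", "kwargs": {
  "series": [
    {"translation": [-0.08,0,0.18],"turn": 0},
    {"translation": [-0.08,0,0.18],"turn": 0},
    {"translation": [-0.07,0,0.19],"turn": 0},
    {"translation": [-0.06,0,0.19],"turn": 0},
    {"translation": [-0.05,0,0.19],"turn": 0},
    {"translation": [0,0,0],"turn": 0},
    {"translation": [0,0,0],"turn": 0}
  ]
}}

```text
clock: 18.67
tcp_pos: [0.5159, 0.0318, 0.1065]
eef_rot: [0.965, 0.263, -0.0, -0.0]
contact_force: [1.0, 0.5, 0.5]
gripper_width: -0.0002
grasp_force: 0.0
```

Run:
```python
from h import *
st();crop("top",210,100,150,150,4,"c9")
```

```text
t18.67 desk xyz [-0.0851 -0.0014  0.1065] xang 30.54 zt [-0.001 -0.    -1.   ] F [ 1.1 -0.   0.5] w -0.0002 g 0.0
```

View pics/c9.png

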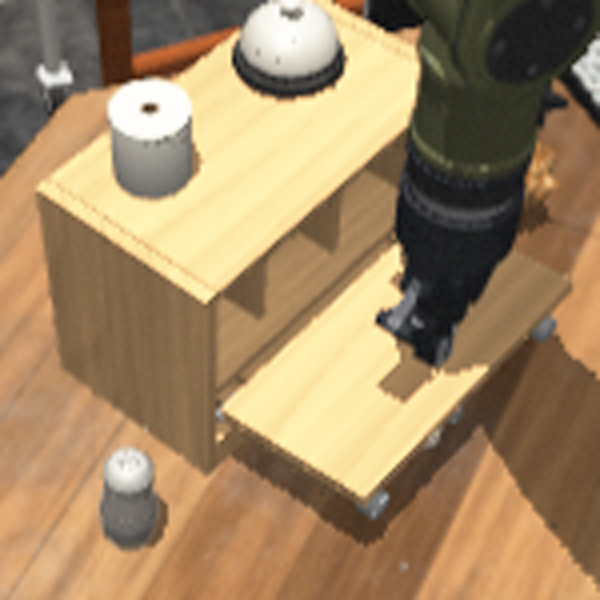

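The flap is almost level, with its free edge running from crop (362,497) to (570,290). I'll press gently.

Request:
{"fn": "move_arm", "kwargs": {
  "series": [
    {"translation": [0,0,0.1],"turn": 0},
    {"translation": [0,0,0.1],"turn": 0},
    {"translation": [0,0,0.1],"turn": 0},
    {"translation": [0,0,0.06],"turn": 0},
    {"translation": [0,0,0.06],"turn": 0},
    {"translation": [0,0,0],"turn": 0}
  ]
}}

```text
clock: 19.22
tcp_pos: [0.5162, 0.0319, 0.0962]
eef_rot: [0.965, 0.263, -0.0, -0.0]
contact_force: [-0.1, -0.1, -0.5]
gripper_width: -0.0001
grasp_force: 0.0
```

Run:
```python
from h import *
st()
```

```text
t19.22 desk xyz [-0.0847 -0.0015  0.0962] xang 30.54 zt [-0.  0. -1.] F [-0.2 -0.  -0.5] w -0.0001 g 0.0
```

Request:
{"fn": "move_arm", "kwargs": {
  "series": [
    {"translation": [0,0,0.05],"turn": 0},
    {"translation": [0,0,0.05],"turn": 0},
    {"translation": [0,0,0],"turn": 0}
  ]
}}

```text
clock: 19.47
tcp_pos: [0.5163, 0.0319, 0.0938]
eef_rot: [0.965, 0.263, -0.0, -0.0]
contact_force: [-0.6, -0.3, -0.8]
gripper_width: -0.0002
grasp_force: 0.0
```

Request:
{"fn": "move_arm", "kwargs": {
  "series": [
    {"translation": [0,0,0.05],"turn": 0},
    {"translation": [0,0,0],"turn": 0},
    {"translation": [0,0,0],"turn": 0}
  ]
}}

```text
clock: 19.72
tcp_pos: [0.5164, 0.0319, 0.0936]
eef_rot: [0.965, 0.263, 0.0, -0.0]
contact_force: [-3.5, 0.7, 7.2]
gripper_width: -0.0
grasp_force: 3.6
```

Request:
{"fn": "move_arm", "kwargs": {
  "series": [
    {"translation": [0,0,0.05],"turn": 0},
    {"translation": [0,0,0],"turn": 0},
    {"translation": [0,0,0],"turn": 0}
  ]
}}

```text
clock: 19.97
tcp_pos: [0.5164, 0.0319, 0.0935]
eef_rot: [0.965, 0.263, 0.001, 0.0]
contact_force: [-5.4, -0.8, 15.4]
gripper_width: -0.0
grasp_force: 7.9
```

Request:
{"fn": "move_arm", "kwargs": {
  "series": [
    {"translation": [0,0,0.03],"turn": 0},
    {"translation": [0,0,0],"turn": 0},
    {"translation": [0,0,0],"turn": 0}
  ]
}}

```text
clock: 20.22
tcp_pos: [0.5164, 0.0319, 0.0935]
eef_rot: [0.965, 0.263, 0.001, 0.0]
contact_force: [-6.4, -0.5, 20.9]
gripper_width: 0.0002
grasp_force: 10.6
```

Request:
{"fn": "move_arm", "kwargs": {
  "series": [
    {"translation": [0,0,-0.3],"turn": 0},
    {"translation": [0,0,-0.8],"turn": 0},
    {"translation": [-0.5,0,-1],"turn": 0},
    {"translation": [-1,0,-1],"turn": 0},
    {"translation": [-1,0,-1],"turn": 0},
    {"translation": [-1,0,0],"turn": 0},
    {"translation": [-1,0,0],"turn": 0},
    {"translation": [0,0,0],"turn": 0}
  ]
}}

```text
clock: 20.88
tcp_pos: [0.4152, -0.0265, 0.1935]
eef_rot: [0.965, 0.262, -0.002, -0.0]
contact_force: [-1.0, -0.6, 0.2]
gripper_width: 0.0001
grasp_force: 0.0
```

Run:
```python
from h import *
st();crop("top",210,100,150,150,4,"c10")
```

```text
t20.88 desk xyz [-0.2015 -0.0005  0.1935] xang 30.43 zt [-0.003 -0.001 -1.   ] F [-1.1  0.   0.2] w 0.0001 g 0.0
```

View pics/c10.png

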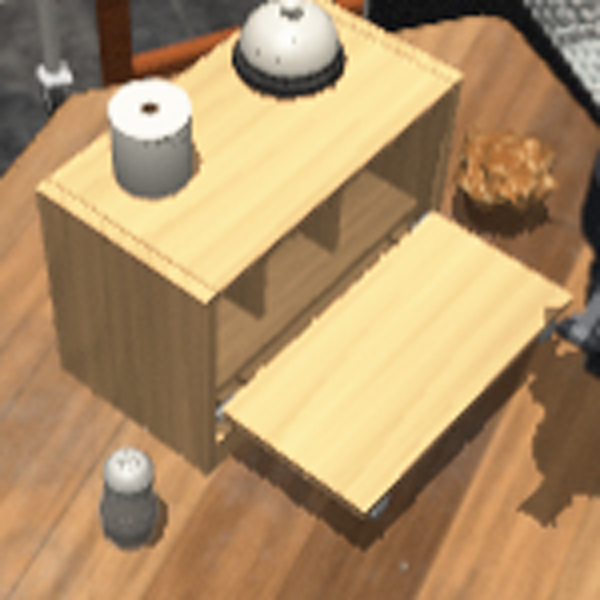

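The flap lies level on both supports, with its free edge running from crop (365,515) to (572,300), and the arm is clear. I'll hand the job in.

```bash
python3 -c "
from plant import order
print(order.job_done())"
```

```text
the job is handed in; nothing more can be done
None
```

I pulled both supports to their stops, lowered the flap and pressed it level onto them, then moved the arm clear and handed the job in; no verdict came back.

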